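Store the tested bars and hold the next sample in the alloy tester

ROBOT

A 6-joint arm with a two-finger parallel gripper is mounted at the origin on the work surface; the furniture and walls round the work are solid. World frame = base frame: x ahead of the robot, y to its left, z up, the work surface at z = 0. Lengths are in m, angles in rad, forces in N, time in s.
With the tool pointing down it reaches from about 0.35 to 0.85 m from the base axis. Payload 8.1 kg.
Tool frame: the origin (TCP) lies at the centre of the arm's flange, where the gripper is bolted on; the fingertips stand 186 mm ahead of it and the grasp point (between the pads) lies 167 mm ahead of it; z points along the fingers, y is the line along which they close (so a half turn about z gives the same grasp; the last joint's range is limited). The gripper opens to 93 mm and grips with 3 to 60 N. Pads are 15 mm wide; open, the fingers measure 128 mm over their backs; the gripper's body (75 mm by 188 mm) begins 65 mm behind the grasp point.
Start: joints at [1.222, 0.13, 1.488, -0, 1.523, -0.085], TCP at [0.156, 0.579, 0.405] pointing down, gripper open.
Joint ranges: [-2.96, 2.96], [-0.89, 2.26], [0.02, 2.5], [-1.34, 4.48], [0, 2.73], [-2.66, 2.66]. Speed limits (rad/s): [2.39, 2.39, 2.79, 3.14, 3.14, 3.14].

INTERFACE

Orientations are given as a rotation vector (axis times angle).
In Python, from plant import robot gives the robot as it stands.
- The arm moves only by the tool apply_moves, never from a script. Its argument "series" is a list of rows, each a list of 2 entries, a list of its own where there are three numbers: the shift along the tool's x, y, z in mm, then the turn, a rotation vector about the tool's x, y, z in rad. A call has 1 to 12 rows; each row shifts and turns the commanded pose from where the row before left it, along the tool's axes as they then stand; what a row does not reach is not made up. A row lasts 1/12 s, in which the tool goes at most 41.7 mm and 7.16 degrees, less where a joint would pass 70% of its speed; a pose out of reach is approached as far as the arm can. A call is refused whole if a number of a shift passes 41.7 or a number of a turn 0.125, either way. A call with a gripper value outside its range is refused whole. "claw" is the opening, from 0 (shut) to 1 (fully open), set as the call begins (left out, the last holds). The fingers move at their own pace and stop on an object; "newtons" is the grip in N (left out, the last holds). Time passes only in rows, so rows that do not move let the fingers close. It gives the time, the measured TCP pose, the force, the opening and the grip force at its end, in the units of the state.
- robot.read_state(): the state, without advancing time (a new reading comes with each control period).
- robot.read_camera(name): name is "side" or "top" or "wrist"; returns (picture, depth): 384x512x3 uint8, blue, green, red; 384x512 float32, m along the optical axis (not along the pixel's ray), 0 where there is no reading.
- robot.calibration(name): a dict with "fx", "fy", "cx", "cy" (pixels), "extrinsics" (4x4, takes a point from world to camera coordinates). Camera axes: x right, y down, z forward; pixel columns grow to the right and rows downward; lengths in m; the calibration is good to about 2 mm. A picture is of the moment at which its call begins: read the wrist's pose just before it. calibration takes no time and is no camera call; for the wrist camera it gives the pose at the moment of the call.
- robot.close_job(): hands the job in; it is judged then, once.
The state is a dict: "t": time; "q": joint angles; "dq": joint speeds; "joint_torque": joint torques, N m; "tool_pos": TCP position; "orientation": TCP orientation; "force": force on the tool from outside, world axes, zero at the start; "wrist_torque": the same for the moment, N m; "opening": finger opening in m; "gripper_force": force on a finger pad.
Only numpy, scipy, OpenCV 4.12 (cv2) and the standard library are available. Lean on these libraries where they do the work, as an engineer would, in place of code of your own. Each camera call takes 0.05 s, during which the arm holds its last target. There are 200 camera calls.

TASK

Clear the two round bars that have already been tested by standing them upright in the blue crate, each in an empty cell of its own, and let go of them. Then pick up the flat aluminium sample and pass its blue end down through the slot in the top of the white tester until no blue shows above the guard plate, without forcing it, and finish while still holding it there: it hangs upright in the gripper, clear of the tester's inner floor, and is not let go. Leave the bar already in the crate and everything else on the table as it stands.

Things in the scene. Friction and masses are not known exactly. Their poses are not given: they have to be found in the camera images.
- bar_a: grey steel round bar, 25 mm diameter, 111 mm long, 0.43 kg, standing upright and loose on the table; origin at the centre of its underside, z along the bar
- bar_b: a second round bar just like bar_a, also standing loose on the table
- stored_bar: a third such round bar, already standing in one cell of the crate; stays there
- crate: open blue plastic crate fixed to the table, 132 x 132 mm outside, 55 mm high, walls and cross-shaped divider 4 mm thick (dividers as high as the walls), floor 4 mm thick. Origin at the centre of its underside, x and y along its sides. Four square cells of 60 mm, centred at x = +-32 mm, y = +-32 mm in its frame. It may stand at any yaw, left or right of the tester
- sample: loose flat aluminium bar standing on end, 20 mm (its x, thickness) x 40 mm (its y, width) x 120 mm (its z, height), 0.2 to 0.37 kg; the lower 45 mm are lacquered blue. Origin at the centre of its underside (blue end). It is the same after a half turn about z
- blue_line (a point): point on the sample's centre line at the upper edge of the blue, 45 mm above its underside; axes as the sample's
- tester: white box-shaped bench tester fixed to the table, 130 mm (x) x 124 mm (y), 105 mm high, grey guard plate on top (8 mm thick) with the slot in its middle framed in yellow; screen and buttons on its -x face. Origin at the centre of its underside. Hollow under the slot down to an inner floor at 10 mm height
- slot (a point): centre of the slot at the top face of the guard plate, 105 mm above the table; axes as the tester's. The through slot is 22 mm along x and 42 mm along y (2 mm more than the sample each way), with a 3 mm wide 45-degree chamfer round its top edge; 95 mm of free depth below the top face
- tape_measure: yellow and black tape measure, 72 x 86 x 36 mm; stays
- hex_key_set: red folding hex key set, 22 x 100 x 26 mm; stays
- nut_m20: large steel hexagon nut, 30 x 34 x 16 mm; stays

How it is judged:
On the way, in this order (a step that is already met when the one before it is completed fails the run):
1. both round bars stand released in the crate, each of the three bars in a cell of its own (x of bar_a in the frame of crate between -0.06 and 0.06 m and y of bar_a in the frame of crate between -0.06 and 0.06 m and z of each of bar_a, bar_b, stored_bar in the frame of crate below 0.012 m and angle between each of bar_a, bar_b, stored_bar's own z axis and vertical below 0.12 rad and x of bar_b in the frame of crate between -0.06 and 0.06 m and y of bar_b in the frame of crate between -0.06 and 0.06 m and x of stored_bar in the frame of crate between -0.06 and 0.06 m and y of stored_bar in the frame of crate between -0.06 and 0.06 m and ((x of bar_a in the frame of crate above 0 m and x of bar_b in the frame of crate below 0 m) or (x of bar_b in the frame of crate above 0 m and x of bar_a in the frame of crate below 0 m) or (y of bar_a in the frame of crate above 0 m and y of bar_b in the frame of crate below 0 m) or (y of bar_b in the frame of crate above 0 m and y of bar_a in the frame of crate below 0 m)) and ((x of bar_a in the frame of crate above 0 m and x of stored_bar in the frame of crate below 0 m) or (x of stored_bar in the frame of crate above 0 m and x of bar_a in the frame of crate below 0 m) or (y of bar_a in the frame of crate above 0 m and y of stored_bar in the frame of crate below 0 m) or (y of stored_bar in the frame of crate above 0 m and y of bar_a in the frame of crate below 0 m)) and ((x of bar_b in the frame of crate above 0 m and x of stored_bar in the frame of crate below 0 m) or (x of stored_bar in the frame of crate above 0 m and x of bar_b in the frame of crate below 0 m) or (y of bar_b in the frame of crate above 0 m and y of stored_bar in the frame of crate below 0 m) or (y of stored_bar in the frame of crate above 0 m and y of bar_b in the frame of crate below 0 m)) and contact force between each of bar_a, bar_b, stored_bar and the fingers below 0.5 N), for 0.2 s.
2. the sample, held by the gripper, is through the slot with all its blue below the top of the guard plate (x of blue_line in the frame of slot between -0.004 and 0.004 m and y of blue_line in the frame of slot between -0.004 and 0.004 m and z of blue_line in the frame of slot below 0 m and z of sample in the frame of slot above -0.089 m and angle between the z axis of sample and the z axis of tester, either way round below 0.08 rad and angle between sample's own z axis and vertical below 0.08 rad and contact force between sample and the fingers above 2 N), for 0.2 s.
At the end, for the whole second after the job is handed in: Three bars stand released on the crate floor, one per cell (within 7 degrees). The sample is gripped, at rest, upright within 4.5 degrees in the slot, its blue wholly below the plate's top, its underside at least 6 mm above the inner floor, leaning on the tester with under 12 N (all of step 1 and all of step 2 and linear speed of sample below 0.02 m/s and contact force between sample and tester below 12 N); the arm keeps its last pose, push and grip.
It fails at once if something else on the table is shifted by more than 30 mm (distance of any of tape_measure, hex_key_set, nut_m20 from where it was at the start of the episode above 0.03 m).
It fails at once if the bar already in the crate is lifted or shifted by more than 40 mm (distance of stored_bar from where it was at the start of the episode above 0.04 m).
It fails at once if the sample is forced against the tester with more than 40 N (contact force between sample and tester above 40 N).
It also fails if it takes over 72 s, if anything falls off the work surface, if the arm or the gripper's body presses on something with over 40 N, if the wrist force passes 120 N, or if a joint passes its speed limit or range.

## Working session

There is one attempt and no reset: what is moved stays moved. The work goes in short steps, Python scripts to look and compute and a tool call to move; the robot and the scene stay as the last step left them, time stands still between calls to the robot, and variables do not carry over. Pictures are saved under pics/ and viewed, at most 10 in all, crops included, and the job is handed in when it is done.

Besides the shell and the picture viewer there is one more tool, called in YAML: its name, and indented under it one key for each argument. apply_moves: Moves the arm, as the interface text tells. Its arguments: {"type":"object","properties":{"series":{"type":"array"},"claw":{"type":"number"},"newtons":{"type":"number"}},"required":["series"]}

```bash
mkdir -p pics; ls; python3 - <<'E'
from plant import robot
import cv2,numpy as np
s=robot.read_state();print(s)
for n in("top","side"):
    c=robot.calibration(n);p,d=robot.read_camera(n)
    cv2.imwrite(f"pics/{n}0.png",p);np.savez(f"{n}0.npz",p=p,d=d,**c)
    print(n,c)
E
```

```text
pics
{'t': 0.0, 'q': array([ 1.22158449e+00,  1.31144569e-01,  1.48929231e+00,  7.11132365e-06,
        1.52297163e+00, -8.54009415e-02]), 'dq': array([-7.12613593e-04,  3.84905659e-05,  8.34663040e-04,  4.00686379e-04,
        1.84653280e-03, -6.31076928e-04]), 'joint_torque': array([-1.83640273e-03, -5.59840715e+01, -4.91760135e+01,  7.65310926e-02,
        3.54496215e-02, -2.63353122e-04]), 'tool_pos': array([0.15635575, 0.57903158, 0.40368989]), 'orientation': array([-4.13140531e-01, -3.11390563e+00,  2.78249913e-03]), 'force': array([ 0.53319861, -0.87420771, -0.71912177]), 'wrist_torque': array([-0.02773051,  0.00888396,  0.0037141 ]), 'gripper_force': 0.0, 'opening': 0.0930600303556665}
top {'fx': 442.51369166663505, 'fy': 442.51369166663505, 'cx': 245.45536466072966, 'cy': 186.0357734496461, 'extrinsics': array([[-0.12236883, -0.99247203,  0.00501369,  0.10126331],
       [-0.96984422,  0.11850299, -0.21297708,  0.50192906],
       [ 0.21077966, -0.03092425, -0.97704433,  0.90882119],
       [ 0.        ,  0.        ,  0.        ,  1.        ]])}
side {'fx': 372.0736612048583, 'fy': 372.0736612048583, 'cx': 252.26674909903215, 'cy': 188.04800064974665, 'extrinsics': array([[ 0.99786376,  0.06491342, -0.00735991, -0.49966688],
       [ 0.05083161, -0.84224545, -0.53669241,  0.08350874],
       [-0.04103739,  0.53517179, -0.84374587,  0.91623861],
       [ 0.        ,  0.        ,  0.        ,  1.        ]])}
```

View pics/top0.png

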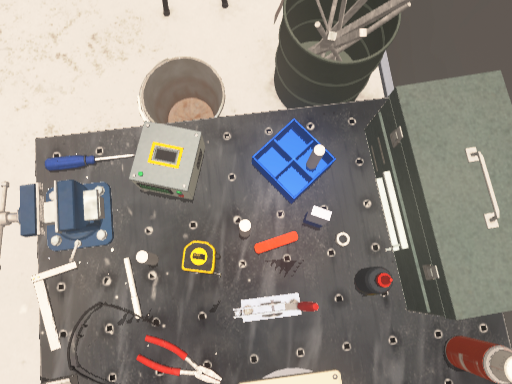

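View pics/side0.png

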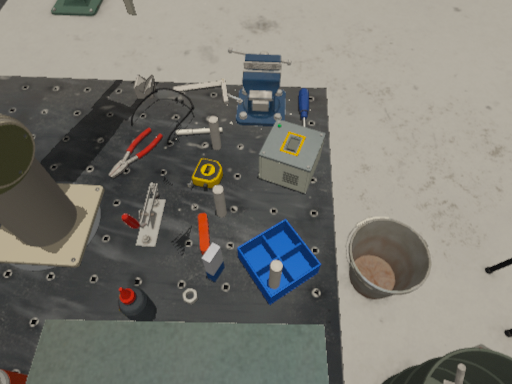

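Top view: bars at (245,228) and (142,257), sample at (320,214), crate centre at (293,160) with the stored bar at (318,152), slot at (166,155), nut at (343,239). The side view shows the same things from the other side.

```bash
cat > h.py <<'E'
import numpy as np,cv2
def cloud(z):
    """world points (HxWx3) and mask from a dict with p,d,calibration"""
    d=z["d"];v,u=np.mgrid[:d.shape[0],:d.shape[1]]
    P=np.stack([(u-z["cx"])/z["fx"]*d,(v-z["cy"])/z["fy"]*d,d],-1)
    E=np.asarray(z["extrinsics"]);return (P-E[:3,3])@E[:3,:3],d>0
def rect(xy):
    (c,s,a)=cv2.minAreaRect((xy*1000).astype(np.float32));return np.round(c,1),np.round(s,1),round(a,1)
E
python3 - <<'E'
from h import *
for n in("top","side"):
    z=dict(np.load(n+"0.npz"));W,m=cloud(z);p=z["p"].astype(int);hsv=cv2.cvtColor(z["p"],cv2.COLOR_BGR2HSV)
    print(n,"table z",np.round(np.median(W[...,2][m&(abs(W[...,2])<.02)]),4))
    def rep(name,mask,k=15):
        k_,lab,st,_=cv2.connectedComponentsWithStats(mask.astype(np.uint8))
        for i in range(1,k_):
            if st[i,4]<k: continue
            q=W[lab==i];cen=np.round(q.mean(0)*1000,1)
            print(name,st[i],cen,"z",np.round(np.percentile(q[:,2],[5,50,95])*1000,1),rect(q[:,:2]))
    roi=m&(W[...,0]>.3)&(W[...,0]<.85)&(W[...,1]>-.3)&(W[...,1]<.45)
    H=W[...,2]
    rep("z100-130",roi&(H>.098)&(H<.135))
    blue=(hsv[...,0]>100)&(hsv[...,0]<125)&(hsv[...,1]>150)
    rep("craterim",roi&blue&(H>.048)&(H<.062)&(W[...,1]<.2),40)
    y=(hsv[...,0]>20)&(hsv[...,0]<35)&(hsv[...,1]>150)
    rep("slotyellow",roi&y&(H>.08))
    rep("hole",roi&(H<.095)&(W[...,1]>.1)&(W[...,0]>.5)&(H>.0))if 0 else 0
E
```

```text
top table z -0.0012
z100-130 [ 375  110   45  156 1807] [ 443.2 -258.6  116.1] z [104.1 113.5 131.8] (array([ 461.2, -255. ]), array([322.8,  22.2]), 2.7)
z100-130 [ 129  121   73   71 3417] [583.8 199.1 104.4] z [101.5 104.4 107. ] (array([585.6, 199.5]), array([125. , 131.3]), 71.1)
z100-130 [312 145  14  14 138] [ 553.  -118.3  112.3] z [101.5 113.6 116.7] (array([ 554.5, -119.8]), array([24.4, 24.9]), 36.1)
z100-130 [ 58 180  42  54 929] [495.2 366.2 115.4] z [106.6 113.  131.5] (array([485.6, 369.3]), array([ 62.4, 108.2]), 69.4)
z100-130 [ 39 183   6  53 170] [495.9 447.3 128. ] z [121.2 127.8 134.2] (array([497.5, 447. ]), array([  4.2, 104.5]), 89.2)
z100-130 [309 206  23  17 242] [ 422.1 -100.3  117.3] z [102.6 118.9 121.9] (array([ 423.1, -101.6]), array([40.5, 21. ]), 64.8)
z100-130 [239 220  12  13 129] [417.5  53.  109.4] z [103.7 109.8 112.2] (array([417.8,  53. ]), array([22.2, 23.8]), 83.6)
z100-130 [136 251  14  13 141] [380.9 261.  109.5] z [102.5 109.7 112.8] (array([381. , 261.6]), array([24.1, 23.6]), 82.3)
z100-130 [372 268  11   3  18] [ 301.6 -198.9  101.3] z 
[... 905 characters left out ...]
6 108.2 110.8] (array([420.7,  50.6]), array([24. , 24.6]), 61.2)
z100-130 [202 243  19  24 261] [ 426.1 -105.9  115.3] z [101.3 117.6 119.9] (array([ 425.4, -103.2]), array([40.9, 20.9]), 61.7)
z100-130 [270 260  13  15 152] [ 556.6 -123.3  111.3] z [ 99.3 112.9 114.7] (array([ 556.5, -122.1]), array([23.8, 24.1]), 48.7)
z100-130 [139 293   6  16  43] [ 302.3 -202.4  101.1] z [ 98.6 100.8 103.7] (array([ 302.7, -201.8]), array([ 5.1, 28.7]), 0.0)
craterim [237 219  84  80 517] [563.6 -79.   52.3] z [48.8 52.5 55.1] (array([563. , -75.4]), array([133.2, 132.5]), 36.5)
slotyellow [280 132  26  24 145] [586.6 198.1 103.3] z [101.2 103.3 105.3] (array([587.5, 200. ]), array([66.7, 46.2]), 70.5)
```

```bash
cat >> h.py <<'E'
from scipy.spatial.transform import Rotation as Rn
def plan(robot,gx,gy,gz,close=None):
    """tool shift (mm, present axes) to bring the grasp point to g (mm); turn about tool z so y lies along 'close' (deg)"""
    s=robot.read_state();R=Rn.from_rotvec(s["orientation"]).as_matrix();g=s["tool_pos"]*1000+167*R[:,2]
    yaw=np.degrees(np.arctan2(R[1,1],R[0,1]))
    print("t",round(s["t"],2),"grasp",np.round(g,1),"y-dir deg",round(yaw,1),"tilt",np.round(np.degrees(np.arccos(-R[2,2])),2),"q1,6",np.round(s["q"][[0,5]],2),"open",round(s["opening"]*1000,1),"F",np.round(s["force"],1),"pad",round(s["gripper_force"],1))
    print("shift",np.round(R.T@(np.array([gx,gy,gz])-g),1))
    if close is not None:
        e=(close-yaw+90)%180-90;print("turn z rad",round(-np.radians(e),3),"or",round(-np.radians(e-180*np.sign(e)),3))
E
python3 - <<'E'
from h import *;from plant import robot
plan(robot,382.5,260,237,36.4);plan(robot,382.5,260,80)
c=robot.calibration("wrist");s=robot.read_state();R=Rn.from_rotvec(s["orientation"]).as_matrix();E=c["extrinsics"]
print(R,E[:3,:3]@R, R.T@(-E[:3,:3].T@E[:3,3]-s["tool_pos"]),c["fx"])
E
```

```text
t 0.1 grasp [156.3 578.8 236.8] y-dir deg 74.9 tilt 0.1 q1,6 [ 1.22 -0.09] open 92.9 F [ 0.3 -0.6  0.6] pad 0.0
shift [-3.015e+02 -2.488e+02  2.000e-01]
turn z rad 0.672 or -2.47
t 0.1 grasp [156.3 578.8 236.8] y-dir deg 74.9 tilt 0.1 q1,6 [ 1.22 -0.09] open 92.9 F [ 0.3 -0.6  0.6] pad 0.0
shift [-301.6 -248.5  157.2]
[[-9.65406310e-01  2.60749610e-01 -5.45045425e-04]
 [ 2.60750155e-01  9.65405016e-01 -1.58487320e-03]
 [ 1.12934519e-04 -1.67216727e-03 -9.99998596e-01]] [[-0.00157399  0.99999778  0.00140284]
 [-0.95778616 -0.00110426 -0.28747949]
 [-0.2874773  -0.00179612  0.95778577]] [ 0.08127667 -0.00113912  0.01964948] 306.75805126648584
```

apply_moves:
  series:
    - [[-30, -25, 0], [0, 0, 0]]
    - [[-30, -25, 0], [0, 0, 0]]
    - [[-30, -25, 0], [0, 0, 0]]
    - [[-30, -25, 0], [0, 0, 0]]
    - [[-30, -25, 0], [0, 0, 0]]
    - [[-30, -25, 0], [0, 0, 0]]
    - [[-30, -25, 0], [0, 0, 0]]
    - [[-30, -25, 0], [0, 0, 0]]
    - [[-30, -25, 0], [0, 0, 0]]
    - [[-30, -24, 0], [0, 0, 0]]
    - [[0, 0, 20], [0, 0, 0]]
    - [[0, 0, 0], [0, 0, 0]]

```text
t: 1.1
tool_pos: [0.3815, 0.2584, 0.3816]
orientation: [-0.42, -3.11, 0.004]
force: [-1.1, -0.3, -1.2]
opening: 0.0929
gripper_force: 0.0
```

```bash
python3 - <<'E'
from h import *;from plant import robot
plan(robot,382.5,260,80,36.4)
E
```

```text
t 1.1 grasp [380.9 258.1 214.6] y-dir deg 74.6 tilt 0.24 q1,6 [ 0.48 -0.82] open 92.9 F [-1.1 -0.3 -1.2] pad 0.0
shift [ -1.4   2.6 134.6]
turn z rad 0.667 or -2.474
```

apply_moves:
  series:
    - [[-1.4, 2.6, 30], [0, 0, 0]]
    - [[0, 0, 36], [0, 0, 0]]
    - [[0, 0, 36], [0, 0, 0]]
    - [[0, 0, 32], [0, 0, 0]]
    - [[0, 0, 0], [0, 0, 0]]
    - [[0, 0, 0], [0, 0, 0]]

```text
t: 1.6
tool_pos: [0.3817, 0.263, 0.2495]
orientation: [-0.411, -3.11, 0.005]
force: [0.1, -0.1, 0.1]
opening: 0.093
gripper_force: 0.0
```

apply_moves:
  series:
    - [[0, 0, 0], [0, 0, 0]]
    - [[0, 0, 0], [0, 0, 0]]
    - [[0, 0, 0], [0, 0, 0]]
    - [[0, 0, 0], [0, 0, 0]]
    - [[0, 0, 0], [0, 0, 0]]
    - [[0, 0, 0], [0, 0, 0]]
  claw: 0
  newtons: 35

```text
t: 2.1
tool_pos: [0.3834, 0.2629, 0.2515]
orientation: [0.413, 3.113, 0.001]
force: [-0.5, 0.2, 0.2]
opening: 0.0577
gripper_force: 0.0
```

```bash
python3 - <<'E'
from h import *;from plant import robot
plan(robot,562-.5,-74.7+44.7,180,36.4)
E
```

```text
t 2.1 grasp [383.6 263.   84.5] y-dir deg 74.9 tilt 0.07 q1,6 [ 0.49 -0.82] open 57.7 F [-0.5  0.2  0.2] pad 0.0
shift [-248.3 -236.4  -95.5]
turn z rad 0.672 or -2.47
```

apply_moves:
  series:
    - [[0, 0, 0], [0, 0, 0]]
    - [[0, 0, 0], [0, 0, 0]]
    - [[0, 0, 0], [0, 0, 0]]
    - [[0, 0, 0], [0, 0, 0]]
    - [[0, 0, 0], [0, 0, 0]]
    - [[0, 0, 0], [0, 0, 0]]
    - [[0, 0, 0], [0, 0, 0]]
    - [[0, 0, 0], [0, 0, 0]]

```text
t: 2.77
tool_pos: [0.3831, 0.2627, 0.2507]
orientation: [-0.413, -3.114, 0.0]
force: [1.0, -0.2, 0.3]
opening: 0.0243
gripper_force: 35.0
```

apply_moves:
  series:
    - [[0, 0, -10], [0, 0, 0]]
    - [[0, 0, -25], [0, 0, 0]]
    - [[0, 0, -30], [0, 0, 0]]
    - [[0, 0, -30], [0, 0, 0]]

```text
t: 3.1
tool_pos: [0.3824, 0.2624, 0.3462]
orientation: [-0.413, -3.112, 0.003]
force: [0.4, 0.2, -4.6]
opening: 0.0246
gripper_force: 35.0
```

```bash
python3 - <<'E'
from h import *;from plant import robot
plan(robot,568.8,-30,180,36.4)
E
```

```text
t 3.1 grasp [382.  262.2 179.2] y-dir deg 74.9 tilt 0.17 q1,6 [ 0.49 -0.82] open 24.6 F [ 0.4  0.2 -4.6] pad 35.0
shift [-256.5 -233.4   -0.9]
turn z rad 0.672 or -2.47
```

apply_moves:
  series:
    - [[-13, -12, 0], [0, 0, 0]]
    - [[-25, -23, 0], [0, 0, 0]]
    - [[-27, -24, 0], [0, 0, 0]]
    - [[-27, -24, 0], [0, 0, 0]]
    - [[-27, -24, 0], [0, 0, 0]]
    - [[-27, -24, 0], [0, 0, 0]]
    - [[-27, -24, 0], [0, 0, 0]]
    - [[-27, -25, 0], [0, 0, 0]]
    - [[-25, -23, 0], [0, 0, 0]]
    - [[-20, -18, 0], [0, 0, 0]]
    - [[-12, -12, 0], [0, 0, 0]]
    - [[0, 0, 0], [0, 0, 0]]

```text
t: 4.1
tool_pos: [0.5714, -0.0323, 0.3457]
orientation: [-0.418, -3.113, 0.002]
force: [0.5, 0.4, -3.9]
opening: 0.0247
gripper_force: 35.0
```

```bash
python3 - <<'E'
from h import *;from plant import robot
plan(robot,568.8,-30,90,36.4)
p,d=robot.read_camera("top");cv2.imwrite("pics/t1.png",cv2.resize(p[90:290,110:380],None,fx=2.5,fy=2.5))
E
```

```text
t 4.1 grasp [571.4 -32.5 178.7] y-dir deg 74.7 tilt 0.07 q1,6 [-0.15 -1.45] open 24.7 F [ 0.5  0.4 -3.9] pad 35.0
shift [ 3.1  1.8 88.7]
turn z rad 0.669 or -2.473
```

View pics/t1.png

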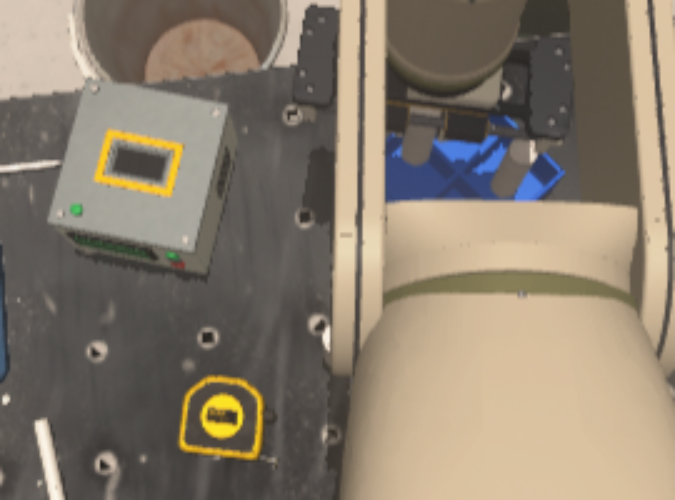

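The bar hangs upright over its cell, with the stored bar to its right (crop about (510,170)). I'll lower it now.

apply_moves:
  series:
    - [[3, 2, 0], [0, 0, 0]]
    - [[0, 0, 20], [0, 0, 0]]
    - [[0, 0, 25], [0, 0, 0]]
    - [[0, 0, 20], [0, 0, 0]]
    - [[0, 0, 15], [0, 0, 0]]
    - [[0, 0, 8], [0, 0, 0]]
    - [[0, 0, 1], [0, 0, 0]]
    - [[0, 0, 0], [0, 0, 0]]
    - [[0, 0, 0], [0, 0, 0]]

```text
t: 4.9
tool_pos: [0.5685, -0.026, 0.2581]
orientation: [0.412, 3.113, 0.0]
force: [0.0, -0.1, -4.5]
opening: 0.0245
gripper_force: 35.0
```

```bash
python3 - <<'E'
from h import *;from plant import robot
plan(robot,568.8,-30,88)
E
```

```text
t 4.9 grasp [568.8 -26.1  91.1] y-dir deg 74.9 tilt 0.1 q1,6 [-0.14 -1.44] open 24.5 F [ 0.  -0.1 -4.5] pad 35.0
shift [-1.  -3.8  3.1]
```

apply_moves:
  series:
    - [[0, -3, 2], [0, 0, 0]]
    - [[0, 0, 1], [0, 0, 0]]
    - [[0, 0, 0], [0, 0, 0]]

```text
t: 5.15
tool_pos: [0.5675, -0.0296, 0.2543]
orientation: [0.414, 3.113, -0.0]
force: [0.2, -0.2, -3.7]
opening: 0.0248
gripper_force: 35.0
```

apply_moves:
  series:
    - [[0, 0, 0], [0, 0, 0]]
    - [[0, 0, 0], [0, 0, 0]]
    - [[0, 0, 0], [0, 0, 0]]
    - [[0, 0, 0], [0, 0, 0]]
    - [[0, 0, 0], [0, 0, 0]]
    - [[0, 0, 0], [0, 0, 0]]
  claw: 0.55

```text
t: 5.65
tool_pos: [0.5674, -0.0293, 0.2539]
orientation: [0.413, 3.114, -0.0]
force: [0.6, -0.0, -1.1]
opening: 0.0507
gripper_force: 0.0
```

apply_moves:
  series:
    - [[0, 0, -10], [0, 0, 0]]
    - [[0, 0, -30], [0, 0, 0]]
    - [[0, 0, -41], [0, 0, 0]]
    - [[0, 0, -41], [0, 0, 0]]
    - [[0, 0, -20], [0, 0, 0]]
  claw: 1

```text
t: 6.07
tool_pos: [0.568, -0.0294, 0.4026]
orientation: [0.412, 3.107, -0.0]
force: [0.3, -0.2, 1.4]
opening: 0.0795
gripper_force: 0.0
```

```bash
python3 - <<'E'
from h import *;from plant import robot
plan(robot,419.5,52,220)
E
```

```text
t 6.07 grasp [569.2 -29.6 235.6] y-dir deg 74.9 tilt 0.41 q1,6 [-0.14 -1.45] open 79.5 F [ 0.3 -0.2  1.4] pad 0.0
shift [165.9  39.7  14.5]
```

apply_moves:
  series:
    - [[20, 5, 0], [0, 0, 0]]
    - [[35, 8, 0], [0, 0, 0]]
    - [[38, 9, 0], [0, 0, 0]]
    - [[38, 9, 0], [0, 0, 0]]
    - [[25, 6, 5], [0, 0, 0]]
    - [[10, 3, 10], [0, 0, 0]]
    - [[0, 0, 0], [0, 0, 0]]
    - [[0, 0, 0], [0, 0, 0]]

```text
t: 6.73
tool_pos: [0.4173, 0.0527, 0.3814]
orientation: [0.412, 3.114, -0.0]
force: [0.2, -0.2, 0.3]
opening: 0.0927
gripper_force: 0.0
```

```bash
python3 - <<'E'
from h import *;from plant import robot
plan(robot,419.5,52,82)
E
```

```text
t 6.73 grasp [417.5  52.7 214.4] y-dir deg 74.9 tilt 0.06 q1,6 [ 0.  -1.3] open 92.7 F [ 0.2 -0.2  0.3] pad 0.0
shift [-2.000e+00 -1.000e-01  1.324e+02]
```

apply_moves:
  series:
    - [[-2, 0, 25], [0, 0, 0]]
    - [[0, 0, 36], [0, 0, 0]]
    - [[0, 0, 36], [0, 0, 0]]
    - [[0, 0, 26], [0, 0, 0]]
    - [[0, 0, 8], [0, 0, 0]]
    - [[0, 0, 0], [0, 0, 0]]

```text
t: 7.23
tool_pos: [0.4192, 0.0515, 0.248]
orientation: [-0.414, -3.11, 0.001]
force: [0.7, -0.2, 0.6]
opening: 0.0934
gripper_force: 0.0
```

apply_moves:
  series:
    - [[0, 0, 0], [0, 0, 0]]
    - [[0, 0, 0], [0, 0, 0]]
    - [[0, 0, 0], [0, 0, 0]]
    - [[0, 0, 0], [0, 0, 0]]
    - [[0, 0, 0], [0, 0, 0]]
    - [[0, 0, 0], [0, 0, 0]]
    - [[0, 0, 0], [0, 0, 0]]
    - [[0, 0, 0], [0, 0, 0]]
    - [[0, 0, 0], [0, 0, 0]]
    - [[0, 0, 0], [0, 0, 0]]
    - [[0, 0, 0], [0, 0, 0]]
    - [[0, 0, 0], [0, 0, 0]]
  claw: 0

```text
t: 8.23
tool_pos: [0.4194, 0.052, 0.2497]
orientation: [-0.413, -3.114, 0.0]
force: [0.7, 0.5, -1.0]
opening: 0.0243
gripper_force: 35.0
```

```bash
python3 - <<'E'
from h import *;from plant import robot
plan(robot,517.3,-67.9,180)
E
```

```text
t 8.23 grasp [419.4  52.   82.7] y-dir deg 74.9 tilt 0.01 q1,6 [ 0.   -1.31] open 24.3 F [ 0.7  0.5 -1. ] pad 35.0
shift [-125.8  -90.3  -97.4]
```

apply_moves:
  series:
    - [[0, 0, -10], [0, 0, 0]]
    - [[0, 0, -25], [0, 0, 0]]
    - [[0, 0, -32], [0, 0, 0]]
    - [[0, 0, -25], [0, 0, 0]]
    - [[-12, -9, -5], [0, 0, 0]]
    - [[-25, -18, 0], [0, 0, 0]]
    - [[-29, -21, 0], [0, 0, 0]]
    - [[-29, -21, 0], [0, 0, 0]]
    - [[-20, -14, 0], [0, 0, 0]]
    - [[-11, -7, 0], [0, 0, 0]]
    - [[0, 0, 0], [0, 0, 0]]
    - [[0, 0, 0], [0, 0, 0]]

```text
t: 9.23
tool_pos: [0.5175, -0.0681, 0.3464]
orientation: [-0.415, -3.112, -0.001]
force: [-0.5, 0.0, -4.0]
opening: 0.0248
gripper_force: 35.0
```

```bash
python3 - <<'E'
from h import *;from plant import robot
plan(robot,517.3,-67.9,87.7)
E
```

```text
t 9.23 grasp [517.2 -68.  179.4] y-dir deg 74.8 tilt 0.11 q1,6 [-0.23 -1.53] open 24.8 F [-0.5  0.  -4. ] pad 35.0
shift [-0.3  0.1 91.7]
```

apply_moves:
  series:
    - [[0, 0, 20], [0, 0, 0]]
    - [[0, 0, 25], [0, 0, 0]]
    - [[0, 0, 22], [0, 0, 0]]
    - [[0, 0, 15], [0, 0, 0]]
    - [[0, 0, 7], [0, 0, 0]]
    - [[0, 0, 2], [0, 0, 0]]
    - [[0, 0, 0], [0, 0, 0]]
    - [[0, 0, 0], [0, 0, 0]]

```text
t: 9.9
tool_pos: [0.518, -0.0675, 0.2571]
orientation: [0.412, 3.113, -0.0]
force: [0.3, 0.5, -3.8]
opening: 0.0247
gripper_force: 35.0
```

apply_moves:
  series:
    - [[0, 0, 0], [0, 0, 0]]
    - [[0, 0, 0], [0, 0, 0]]
    - [[0, 0, 0], [0, 0, 0]]
    - [[0, 0, 0], [0, 0, 0]]
    - [[0, 0, 0], [0, 0, 0]]
    - [[0, 0, 0], [0, 0, 0]]
  claw: 0.55

```text
t: 10.4
tool_pos: [0.5177, -0.0678, 0.256]
orientation: [0.413, 3.114, -0.0]
force: [0.2, -0.4, 0.2]
opening: 0.051
gripper_force: 0.0
```

apply_moves:
  series:
    - [[0, 0, -10], [0, 0, 0]]
    - [[0, 0, -30], [0, 0, 0]]
    - [[0, 0, -41], [0, 0, 0]]
    - [[0, 0, -41], [0, 0, 0]]
    - [[0, 0, -20], [0, 0, 0]]
  claw: 1

```text
t: 10.82
tool_pos: [0.5182, -0.0678, 0.4043]
orientation: [0.412, 3.108, -0.001]
force: [1.9, 0.0, 0.9]
opening: 0.0799
gripper_force: 0.0
```

```bash
python3 - <<'E'
from h import *;from plant import robot
plan(robot,424.5,-102.4,230,63.2-90)
E
```

```text
t 10.82 grasp [519.3 -68.1 237.3] y-dir deg 74.9 tilt 0.39 q1,6 [-0.23 -1.54] open 79.9 F [1.9 0.  0.9] pad 0.0
shift [ 82.7 -57.8   6.7]
turn z rad -1.367 or 1.775
```

apply_moves:
  series:
    - [[27, -19, 0], [0, 0, 0]]
    - [[28, -20, 0], [0, 0, 0]]
    - [[27, -19, 5], [0, 0, 0]]
    - [[0, 0, 0], [0, 0, 0.12]]
    - [[0, 0, 0], [0, 0, 0.12]]
    - [[0, 0, 0], [0, 0, 0.12]]
    - [[0, 0, 0], [0, 0, 0.12]]
    - [[0, 0, 0], [0, 0, 0.12]]
    - [[0, 0, 0], [0, 0, 0.12]]
    - [[0, 0, 0], [0, 0, 0.12]]
    - [[0, 0, 0], [0, 0, 0.12]]
    - [[0, 0, 0], [0, 0, 0.12]]

```text
t: 11.82
tool_pos: [0.4233, -0.1023, 0.3936]
orientation: [1.963, 2.452, 0.0]
force: [-1.3, -0.1, 0.1]
opening: 0.093
gripper_force: 0.0
```

apply_moves:
  series:
    - [[0, 0, 0], [0, 0, 0.12]]
    - [[0, 0, 0], [0, 0, 0.12]]
    - [[0, 0, 0], [0, 0, 0.12]]
    - [[0, 0, 0], [0, 0, 0.12]]
    - [[0, 0, 0], [0, 0, 0.12]]
    - [[0, 0, 0], [0, 0, 0.095]]
    - [[0, 0, 0], [0, 0, 0]]
    - [[0, 0, 0], [0, 0, 0]]

```text
t: 12.48
tool_pos: [0.4233, -0.1023, 0.3933]
orientation: [2.673, 1.65, 0.0]
force: [-0.0, -0.2, 0.0]
opening: 0.093
gripper_force: 0.0
```

```bash
python3 - <<'E'
from h import *;from plant import robot
plan(robot,424.5,-102.4,95,63.2-90)
c=robot.calibration("wrist");p,d=robot.read_camera("wrist");z=dict(p=p,d=d,**c);cv2.imwrite("pics/w1.png",p)
W,m=cloud(z)
for lo,hi in((.1,.13),(.112,.125)):
    q=m&(W[...,2]>lo)&(W[...,2]<hi)&(np.hypot(W[...,0]-.424,W[...,1]+.102)<.04)
    print(q.sum(),W[q].mean(0),rect(W[q][:,:2]) if q.sum()>5 else 0)
p,d=robot.read_camera("top");cv2.imwrite("pics/t2.png",p)
E
```

```text
t 12.48 grasp [ 423.4 -102.3  226.3] y-dir deg -26.6 tilt 0.03 q1,6 [-0.35  0.11] open 93.0 F [-0.  -0.2  0. ] pad 0.0
shift [  0.4   1.  131.3]
turn z rad 0.003 or -3.139
1111 [ 0.42463142 -0.10075301  0.11942695] (array([ 423.5, -102.8]), array([40.3, 19.8]), 63.7)
1047 [ 0.4241584  -0.10170789  0.1202166 ] (array([ 423.5, -102.8]), array([40.3, 19.8]), 63.7)
```

View pics/w1.png

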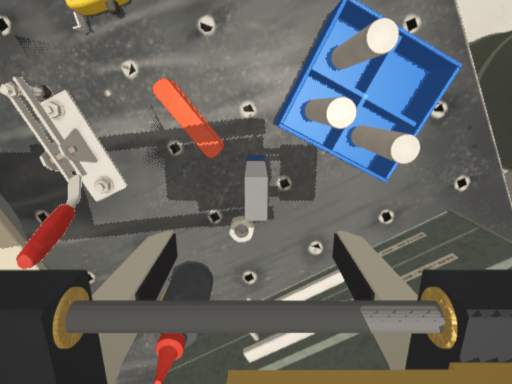

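The wrist view shows all three bars upright in separate cells (tops at (377,37), (341,112), (404,149)). The sample's top is at (257,190), between the open fingers.

apply_moves:
  series:
    - [[0, 0, 25], [0, 0, 0]]
    - [[0, 0, 36], [0, 0, 0]]
    - [[0, 0, 36], [0, 0, 0]]
    - [[0, 0, 26], [0, 0, 0]]
    - [[0, 0, 8], [0, 0, 0]]
    - [[0, 0, 0], [0, 0, 0]]
    - [[0, 0, 0], [0, 0, 0]]

```text
t: 13.17
tool_pos: [0.4237, -0.1025, 0.2627]
orientation: [2.675, 1.647, 0.0]
force: [0.4, 0.6, -0.1]
opening: 0.0931
gripper_force: 0.0
```

apply_moves:
  series:
    - [[0, 0, 0], [0, 0, 0]]
    - [[0, 0, 0], [0, 0, 0]]
    - [[0, 0, 0], [0, 0, 0]]
    - [[0, 0, 0], [0, 0, 0]]
    - [[0, 0, 0], [0, 0, 0]]
    - [[0, 0, 0], [0, 0, 0]]
    - [[0, 0, 0], [0, 0, 0]]
    - [[0, 0, 0], [0, 0, 0]]
    - [[0, 0, 0], [0, 0, 0]]
    - [[0, 0, 0], [0, 0, 0]]
    - [[0, 0, 0], [0, 0, 0]]
    - [[0, 0, 0], [0, 0, 0]]
  claw: 0
  newtons: 30

```text
t: 14.17
tool_pos: [0.4233, -0.1023, 0.2617]
orientation: [-2.676, -1.646, 0.0]
force: [1.0, -1.9, -0.8]
opening: 0.0195
gripper_force: 30.0
```

apply_moves:
  series:
    - [[0, 0, 0], [0, 0, 0]]
    - [[0, 0, 0], [0, 0, 0]]
    - [[0, 0, 0], [0, 0, 0]]
    - [[0, 0, 0], [0, 0, 0]]

```text
t: 14.5
tool_pos: [0.4233, -0.1023, 0.2617]
orientation: [2.676, 1.646, 0.0]
force: [0.4, -0.9, -0.2]
opening: 0.0197
gripper_force: 30.0
```

```bash
python3 - <<'E'
from h import *;from plant import robot
plan(robot,587,199.5,245,70.5-90)
E
```

```text
t 14.5 grasp [ 423.3 -102.3   94.7] y-dir deg -26.8 tilt 0.0 q1,6 [-0.36  0.11] open 19.7 F [ 0.4 -0.9 -0.2] pad 30.0
shift [ 343.2    9.9 -150.3]
turn z rad -0.128 or 3.014
```

apply_moves:
  series:
    - [[0, 0, -10], [0, 0, 0]]
    - [[0, 0, -25], [0, 0, 0]]
    - [[0, 0, -36], [0, 0, 0]]
    - [[0, 0, -36], [0, 0, 0]]
    - [[0, 0, -30], [0, 0, 0]]
    - [[0, 0, -13], [0, 0, 0]]
    - [[15, 0, 0], [0, 0, 0]]
    - [[28, 1, 0], [0, 0, 0]]
    - [[35, 1, 0], [0, 0, 0]]
    - [[35, 1, 0], [0, 0, 0]]
    - [[35, 1, 0], [0, 0, 0]]
    - [[35, 1, 0], [0, 0, 0]]

```text
t: 15.5
tool_pos: [0.5105, 0.0604, 0.4106]
orientation: [-2.675, -1.645, 0.002]
force: [-0.6, -1.2, -2.4]
opening: 0.0198
gripper_force: 30.0
```

apply_moves:
  series:
    - [[35, 1, 0], [0, 0, 0]]
    - [[35, 1, 0], [0, 0, 0]]
    - [[30, 1, 0], [0, 0, 0]]
    - [[20, 1, 0], [0, 0, 0]]
    - [[10, 0, 0], [0, 0, 0]]
    - [[0, 0, 0], [0, 0, -0.064]]
    - [[0, 0, 0], [0, 0, -0.064]]
    - [[0, 0, 0], [0, 0, 0]]
    - [[0, 0, 0], [0, 0, 0]]

```text
t: 16.25
tool_pos: [0.5723, 0.1725, 0.411]
orientation: [-2.567, -1.81, 0.002]
force: [0.1, 0.4, -3.5]
opening: 0.0201
gripper_force: 30.0
```

```bash
python3 - <<'E'
from h import *;from plant import robot
plan(robot,587,199.5,245,70.5-90)
for n in("wrist","side","top"):
    c=robot.calibration(n);p,d=robot.read_camera(n);np.savez(n+"3.npz",p=p,d=d,**c);cv2.imwrite(f"pics/{n}3.png",p)
E
```

```text
t 16.25 grasp [572.1 172.4 244. ] y-dir deg -19.6 tilt 0.09 q1,6 [0.21 0.55] open 20.1 F [ 0.1  0.4 -3.5] pad 30.0
shift [30.5  5.  -1.1]
turn z rad -0.002 or 3.14
```

View pics/wrist3.png

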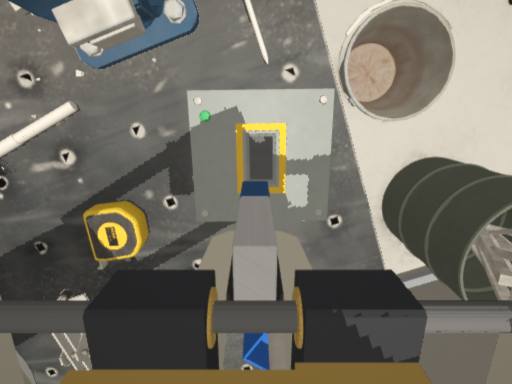

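View pics/side3.png

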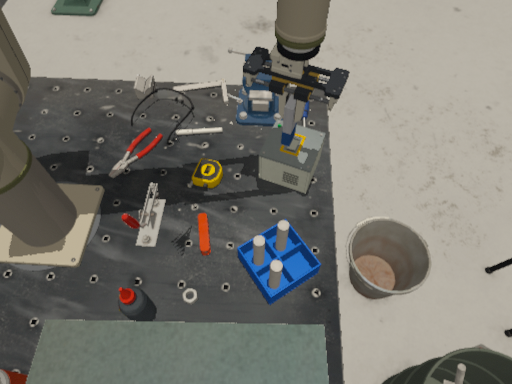

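Wrist view: the slot, in its yellow frame, is at about (261,158). The sample's blue end is at (255,188), still short of the slot. The side view shows the three bars in the crate. I'll measure slot and sample in the tool frame.

```bash
python3 - <<'E'
from h import *;from plant import robot
s=robot.read_state();R=Rn.from_rotvec(s["orientation"]).as_matrix();t=s["tool_pos"]
for n in("wrist","top","side"):
    z=dict(np.load(n+"3.npz"));W,m=cloud(z);T=(W-t)@R*1000;hsv=cv2.cvtColor(z["p"],cv2.COLOR_BGR2HSV)
    y=m&(hsv[...,0]>18)&(hsv[...,0]<36)&(hsv[...,1]>120)&(abs(W[...,2]-.105)<.012)&(np.hypot(W[...,0]-.587,W[...,1]-.2)<.05)
    pl=m&(abs(W[...,2]-.104)<.006)&(np.hypot(W[...,0]-.587,W[...,1]-.2)<.1)
    q=T[y]
    if len(q)>10: print(n,"yellow n",len(q),"x",np.percentile(q[:,0],[1,99]).round(1),"y",np.percentile(q[:,1],[1,99]).round(1),"z",np.median(q[:,2]).round(1),rect(q[:,:2]/1000))
    print("plate",rect(T[pl][:,:2]/1000))
    if n=="wrist":
        for zz in(185,200,215,230,245,255,260):
            k=m&(abs(T[...,2]-zz)<4)&(abs(T[...,0]-20)<8)&(abs(T[...,1])<16)
            print(zz,k.sum(),"x",np.median(T[k][:,0]).round(1) if k.any() else 0,"y",np.percentile(T[k][:,1],[2,98]).round(1) if k.any() else 0)
        # slot by horizontal scan of plate hole
        for xx in(30,36,42,46):
            k=y&(abs(T[...,0]-xx)<2);v=T[k][:,1];print("slot y at x",xx,"inner",v[v<5].max().round(1) if (v<5).any() else 0,v[v>5].min().round(1) if (v>5).any() else 0, "outer",v.min().round(1) if len(v) else 0,v.max().round(1) if len(v) else 0)
        for yy in(2,5,8):
            k=y&(abs(T[...,1]-yy)<2);v=T[k][:,0];print("x frame at y",yy,np.sort(v)[[0,-1]].round(1) if len(v) else 0)
E
```

```text
wrist yellow n 1182 x [-3.7 61.4] y [-18.5  27.4] z 305.8 (array([28.7,  4.3]), array([46.3, 66. ]), 89.2)
plate (array([28.6,  4.5]), array([130.5, 124.3]), 89.4)
185 161 x 19.5 y [-10.7   8.2]
200 134 x 19.4 y [-10.6   8.3]
215 117 x 19.5 y [-10.9   8.2]
230 88 x 19.6 y [-10.9   8.2]
245 76 x 19.6 y [-10.9   8.2]
255 60 x 19.5 y [-10.9   8.3]
260 26 x 19.5 y [-10.9   8.2]
slot y at x 30 inner -13.1 21.5 outer -18.7 27.4
slot y at x 36 inner -13.0 21.4 outer -18.6 27.2
slot y at x 42 inner -12.9 21.4 outer -18.5 27.1
slot y at x 46 inner -12.9 21.3 outer -18.6 26.8
x frame at y 2 [56.1 60.6]
x frame at y 5 [56.1 60.7]
x frame at y 8 [56.1 60.7]
top yellow n 65 x [-2.9 63.5] y [-17.5   9.8] z 306.6 (array([30.7, -5.2]), array([68.9, 17.8]), 11.6)
plate (array([37.9, -0.6]), array([ 96.6, 152.2]), 59.2)
side yellow n 129 x [-4.5 63.8] y [-17.4  28.3] z 308.4 (array([29.2,  5.7]), array([70.2, 45.3]), 1.7)
plate (array([29.3,  5.8]), array([130.9, 127.6]), 89.7)
```

apply_moves:
  series:
    - [[10, 2, 0], [0, 0, 0]]
    - [[12, 2, 0], [0, 0, 0]]
    - [[7.5, 1.4, 0], [0, 0, 0]]
    - [[0, 0, 15], [0, 0, -0.01]]
    - [[0, 0, 15], [0, 0, 0]]
    - [[0, 0, 8], [0, 0, 0]]
    - [[0, 0, 0], [0, 0, 0]]
    - [[0, 0, 0], [0, 0, 0]]
    - [[0, 0, 0], [0, 0, 0]]

```text
t: 17.15
tool_pos: [0.5878, 0.1991, 0.3747]
orientation: [2.556, 1.826, 0.002]
force: [0.5, 0.3, -2.4]
opening: 0.0198
gripper_force: 30.0
```

```bash
python3 - <<'E'
from h import *;from plant import robot
s=robot.read_state();R=Rn.from_rotvec(s["orientation"]).as_matrix();t=s["tool_pos"]
plan(robot,586.5,199.5,200,70.5-90)
c=robot.calibration("wrist");p,d=robot.read_camera("wrist");z=dict(p=p,d=d,**c);cv2.imwrite("pics/w4.png",cv2.resize(p[60:260,150:370],None,fx=2.5,fy=2.5))
W,m=cloud(z);T=(W-t)@R*1000;hsv=cv2.cvtColor(p,cv2.COLOR_BGR2HSV)
y=m&(hsv[...,0]>18)&(hsv[...,0]<36)&(hsv[...,1]>120)&(abs(T[...,2]-268)<12)&(np.hypot(T[...,0],T[...,1])<50)
q=T[y];print("z",np.median(q[:,2]));
for xx in(0,8,16,24,30):
    k=y&(abs(T[...,0]-xx)<2);v=T[k][:,1]
    if len(v):print("y at x",xx,"outer",v.min().round(1),v.max().round(1))
for yy in(-12,-5,0,5,12):
    k=y&(abs(T[...,1]-yy)<2);v=T[k][:,0];print("x frame at y",yy,np.sort(v)[[0,-1]].round(1) if len(v) else 0)
for zz in(215,240,255):
    k=m&(abs(T[...,2]-zz)<4)&(abs(T[...,0]-20)<8)&(abs(T[...,1])<16)
    print(zz,"x",np.median(T[k][:,0]).round(1),"y",np.percentile(T[k][:,1],[2,98]).round(1))
E
```

```text
t 17.15 grasp [587.9 199.1 207.7] y-dir deg -18.9 tilt 0.06 q1,6 [0.24 0.57] open 19.8 F [ 0.5  0.3 -2.4] pad 30.0
shift [-0.1 -1.5  7.7]
turn z rad 0.01 or -3.131
z 268.8750585003703
y at x 0 outer -24.6 21.6
y at x 8 outer -24.4 21.5
y at x 16 outer -24.1 21.3
y at x 24 outer -23.8 21.1
y at x 30 outer -24.6 20.9
x frame at y -12 [26.  31.2]
x frame at y -5 [25.9 31.3]
x frame at y 0 [26.  31.3]
x frame at y 5 [26.  31.3]
x frame at y 12 [25.9 31.3]
215 x 19.7 y [-10.4   8.5]
240 x 19.8 y [-10.7   8.8]
255 x 19.9 y [-10.7   8.7]
```

View pics/w4.png

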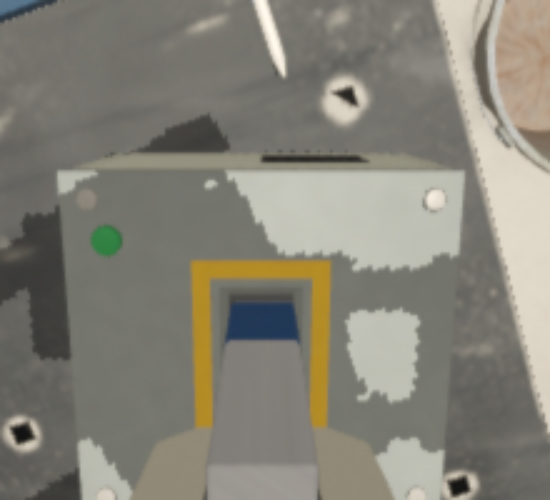

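apply_moves:
  series:
    - [[-1.3, -0.4, 0], [0, 0, 0]]
    - [[0, 0, 3], [0, 0, 0]]
    - [[0, 0, 3], [0, 0, 0]]
    - [[0, 0, 3], [0, 0, 0]]
    - [[0, 0, 2], [0, 0, 0]]
    - [[0, 0, 0], [0, 0, 0]]
    - [[0, 0, 0], [0, 0, 0]]

```text
t: 17.78
tool_pos: [0.5866, 0.1979, 0.3623]
orientation: [-2.556, -1.826, 0.001]
force: [-0.3, 0.6, -2.7]
opening: 0.02
gripper_force: 30.0
```

apply_moves:
  series:
    - [[0, 0, 1.5], [0, 0, 0]]
    - [[0, 0, 1.5], [0, 0, 0]]
    - [[0, 0, 1], [0, 0, 0]]
    - [[0, 0, 0], [0, 0, 0]]
    - [[0, 0, 0], [0, 0, 0]]

```text
t: 18.2
tool_pos: [0.5867, 0.1979, 0.3586]
orientation: [-2.556, -1.826, 0.0]
force: [-0.2, 0.1, -3.3]
opening: 0.0197
gripper_force: 30.0
```

apply_moves:
  series:
    - [[0, 0, 2], [0, 0, 0]]
    - [[0, 0, 3], [0, 0, 0]]
    - [[0, 0, 3], [0, 0, 0]]
    - [[0, 0, 3], [0, 0, 0]]
    - [[0, 0, 3], [0, 0, 0]]
    - [[0, 0, 2], [0, 0, 0]]
    - [[0, 0, 0], [0, 0, 0]]

```text
t: 18.78
tool_pos: [0.5865, 0.1978, 0.3418]
orientation: [-2.556, -1.826, 0.002]
force: [-0.8, 0.1, -3.3]
opening: 0.02
gripper_force: 30.0
```

apply_moves:
  series:
    - [[0, 0, 2], [0, 0, 0]]
    - [[0, 0, 3], [0, 0, 0]]
    - [[0, 0, 4], [0, 0, 0]]
    - [[0, 0, 4], [0, 0, 0]]
    - [[0, 0, 3], [0, 0, 0]]
    - [[0, 0, 2], [0, 0, 0]]
    - [[0, 0, 0], [0, 0, 0]]

```text
t: 19.37
tool_pos: [0.5865, 0.1978, 0.3238]
orientation: [-2.556, -1.826, 0.002]
force: [0.2, 0.5, -3.1]
opening: 0.0198
gripper_force: 30.0
```

apply_moves:
  series:
    - [[0, 0, 2], [0, 0, 0]]
    - [[0, 0, 4], [0, 0, 0]]
    - [[0, 0, 4], [0, 0, 0]]
    - [[0, 0, 4], [0, 0, 0]]
    - [[0, 0, 3], [0, 0, 0]]
    - [[0, 0, 2], [0, 0, 0]]
    - [[0, 0, 0], [0, 0, 0]]
    - [[0, 0, 0], [0, 0, 0]]
    - [[0, 0, 0], [0, 0, 0]]
    - [[0, 0, 0], [0, 0, 0]]
    - [[0, 0, 0], [0, 0, 0]]

```text
t: 20.28
tool_pos: [0.5868, 0.1979, 0.306]
orientation: [2.556, 1.826, 0.001]
force: [0.7, -0.9, -3.9]
opening: 0.02
gripper_force: 30.0
```

```bash
python3 - <<'E'
from h import *;from plant import robot
plan(robot,587,199.5,138,70.5-90)
a=robot.read_camera("wrist")[0];b=robot.read_camera("side")[0]
cv2.imwrite("pics/end.png",np.hstack([cv2.resize(a[60:260,150:370],(400,364)),cv2.resize(b[90:310,190:340],(248,364))]))
E
```

```text
t 20.28 grasp [586.9 197.9 139. ] y-dir deg -18.9 tilt 0.03 q1,6 [0.24 0.57] open 20.0 F [ 0.7 -0.9 -3.9] pad 30.0
shift [ 1.5 -0.4  1. ]
turn z rad 0.01 or -3.131
```

View pics/end.png

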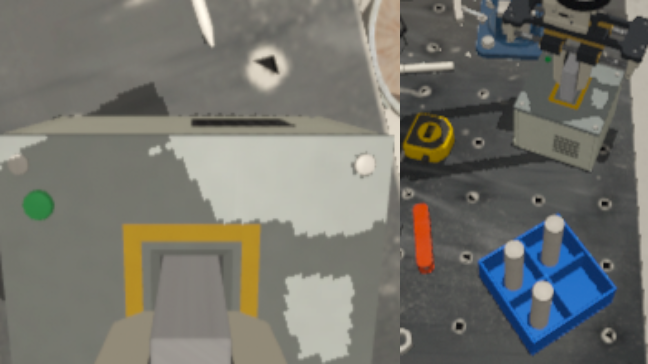

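The sample sits in the slot at (190,255) with no blue showing and almost no contact force. The three bars stand in separate cells on the right of the picture. I'll hand it in.

```bash
python3 -c "
from plant import robot
print(robot.close_job())"
```

```text
the job is handed in; nothing more can be done
None
```

The job is handed in at about 20 s (no verdict came back): in the last picture all three bars stand in cells of their own, and the sample hangs gripped in the slot with no blue showing, its underside about 44 mm above the table (some 34 mm clear of the inner floor).

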